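# Lay a spray can down in its rack lane and lock it in

### The arm

A 7-joint arm with a two-finger parallel gripper is mounted at the origin on the work surface. World frame = base frame: x ahead of the robot, y to its left, z up, the work surface at z = 0. Lengths are in m, angles in degrees, forces in N, time in s.
With the tool pointing down it reaches from about 0.425 to 0.875 m from the base axis. Payload 4.7 kg.
Tool frame: the origin (TCP) lies midway between the tips of the shut fingers; the grasp point (between the pads) lies 19 mm behind it; z points along the fingers, y is the direction in which the jaws open and shut (so a half turn about z gives the same grasp; the last joint's range is limited). The gripper opens to 87 mm and grips with 3 to 60 N. Pads are 19 mm wide; open, the fingers measure 117 mm over their backs; the gripper's body (75 mm by 190 mm) begins 51 mm behind the grasp point.
Start: joints at [-70.124, 18.392, -4.016, 83.108, 1.295, 78.541, -3.26], TCP at [0.212, 0.614, 0.223] pointing down, gripper open.
Joint ranges: [-163.93, 163.93], [-17.29, 119.83], [-79.2, 71.16], [3.27, 140.29], [-89.18, 269.18], [5.43, 117.66], [-154.24, 154.24]. Speed limits (degrees/s): [147.25, 147.25, 180, 180, 180, 180, 180].

### API

Orientations are given as [roll, pitch, yaw] about the fixed x, y, z axes, in that order (R = Rz(yaw) Ry(pitch) Rx(roll)).
In Python, from cell import env gives the robot as it stands.
- The arm moves only by the tool apply_moves, never from a script. Its argument "targets" is a list of rows, each a list of 2 entries, a list of its own where there are three numbers: the shift along the world's x, y, z in mm, then the turn, a rotation vector about the world's x, y, z in rad. A call has 1 to 8 rows; each row is the pose to reach, as a shift and turn from the pose commanded when the call began; what a row does not reach only later rows make up. A row lasts 1/10 s, in which the tool goes at most 50 mm and 8.59 degrees, less where a joint would pass 70% of its speed; a pose out of reach is approached as far as the arm can. A call with a gripper value outside its range is refused whole. "hand" is the finger opening in mm, from 0 to 87, set as the call begins (left out, the last holds). The fingers move at their own pace and stop on an object; "squeeze" is the grip in N (left out, the last holds). Time passes only in rows, so rows that repeat a pose let the fingers close. It gives the time, the measured TCP pose, the force and the opening at its end, in the units of the state.
- env.get_obs(): the state, without advancing time (a new reading comes with each control period).
- env.read_camera(name): name is "scene" or "top"; returns a dict with "image" (400x640x3 uint8, red, green, blue), "camera_matrix" (3x3 intrinsics, pixels), "camera_from_world" (4x4, takes a point from world to camera coordinates). Camera axes: x right, y down, z forward; pixel columns grow to the right and rows downward; lengths in m; the calibration is good to about 2 mm. A picture is of the moment at which its call begins. There is no depth.
- env.sign_off(): hands the job in, once; it reports no verdict.
Trained networks look in a picture, given as the dict that the camera call returned (one of the last four; its "shot" number tells which), for a name from the list of things; names that differ only in an ending like _2 or _b are one class to them, and where a whole thing is asked for, a point or a joint stands for the part that bears it (a point fixed in the world has none). Each returns a list of dicts, best first, with "conf" (0 to 1); they miss things now and then, are a little off and sometimes report something else, mostly with a low value. They report only what shows in the picture. A call takes as long as a camera call.
- env.regions_of(picture, target): "region" (400x640 bool, what is visible of it) and "rect" ([left, top, right, bottom] in pixels, round what is visible of it).
The state is a dict: "time_s": time; "qpos": joint angles; "joint_velocities": joint speeds; "effort": joint torques, N m; "tool_pos": TCP position; "tool_rot": TCP orientation; "force": force on the tool from outside, world axes, zero at the start; "wrist_torque": the same for the moment, N m; "grip_width": finger opening in m.
Only numpy, scipy, OpenCV 4.12 (cv2) and the standard library are available. Lean on these libraries where they do the work, as an engineer would, in place of code of your own. Each camera call takes 0.05 s, during which the arm holds its last target. There are 200 camera calls.

### The job

Lay the spray can that stands upright at the mouth of the rack's empty lane down in the rack and lock it in, by pushing only: push it over so that it falls lying down in the lane with its cap pointing to the end stop, then push its base until the cap is right up against the stop, and last tip the open keeper strap over until it is fully down across the can. Do not pinch, lift or carry the can, and leave the stored can and everything else on the bench where they are.

Things in the scene. Friction and masses are not known exactly. Their poses are not given: they have to be found in the camera images.
- rack: Plywood rack fixed to the bench; base board 370 x 230 mm, 8 mm thick. Origin: centre of its underside. +x runs along its two lanes (troughs) to their end stops, +y across the lanes to the working side, z up. Lane axes: y = +50 mm (empty, working lane) and y = -50 mm (holds a stored can under a fixed strap). Troughs run from x = -64 to +163 mm; in front of them the board is bare.
- stand_spot (a point): Point on the base board's top on the axis of the working lane, before its mouth (rack x = -135, y = +50 mm); the can starts standing within 12 mm of it along and 6 mm across the lane. The lane's side boards slope outward by 20 degrees: 50 mm apart at the base board, 82 mm at their top edge 50 mm above the bench. A lying can rests on the base board with 2 mm play either side.
- lane_stop (a point): Point on the lane axis of the working lane, on the face of its wooden end stop, 41 mm above the bench (rack x = +163, y = +50 mm). The stop is 62 mm high above the base board. The cap's end touches here when the can is home.
- can_mid (a point): The spray can to lay down, on its axis, half-way up (97.5 mm from base and top); z axis from base to cap. Straight metal body 66 mm in diameter, 148 mm high, then shoulder and grey cap 52 mm in diameter; 195 mm in all; 0.2 to 0.4 kg. It stands upright on the base board. Pushed above mid-height it tips about its bottom edge, and falls by itself once it leans about 19 degrees.
- can_top (a point): Centre of the end face of the same can's cap, on its axis.
- keeper (a joint): Hinged keeper strap of the working lane: 0 = shut, level across the lane; 1.57 = standing upright; starts open at 1.55 to 1.85 (upright or leaning outward, away from the lane). Stiff hinge (about 0.12 N m friction), it stays where it is left. Upper limit 1.95.
- keeper_hinge (a point): Hinge axis of the keeper, which runs along rack x (rack x = +60, y = +104 mm, 81 mm above the bench), at the outer edge of the working lane.
- keeper_tip (a point): Free end of the keeper, a straight flat steel strap 18 mm wide (along rack x), 4 mm thick, 94 mm from hinge axis to this end. It tips over in the rack's -y direction; shut, its top is 83 mm above the bench and its underside 5 mm clear of the lying can.
- stored_can_mid (a point): Middle of an equal can lying in the other lane, with an orange cap, cap against its stop; leave alone.
- jar: Small jar, 40 mm in diameter, 60 mm high, standing on the base board in front of the other lane (origin: centre of underside); leave alone.
- can_a: Spray can standing on the bench to the robot's right, 66 mm in diameter, 195 mm high (origin: centre of underside); leave alone.
- can_b: Another equal spray can standing on the bench to the robot's right (origin: centre of underside); leave alone.
- tin: Open steel paint tin, 100 mm in diameter, 110 mm high, to the robot's left (origin: centre of underside); leave alone.
- brush: Paint brush lying on the bench to the robot's right; leave alone.
- block: Cork sanding block 110 x 65 x 35 mm lying to the robot's left (origin: centre of underside); leave alone.
- can: The same can; origin at the centre of its base (underside), z along its axis to the cap.

How it is judged (in metres and radians):
On the way, in this order (a step that is already met when the one before it is completed fails the run):
1. the can lies in the working lane, not yet home, keeper still open (angle between can_mid's own z axis and vertical between 1.45 and 1.69 rad and y of can_mid in the frame of rack between 0.038 and 0.062 m and z of can_mid in the frame of rack below 0.052 m and x of can_top in the frame of rack between 0.03 and 0.15 m and value of joint keeper above 1 rad), for 0.2 s.
2. the can is home against the stop, keeper still open (angle between can_mid's own z axis and vertical between 1.45 and 1.69 rad and y of can_mid in the frame of rack between 0.038 and 0.062 m and z of can_mid in the frame of rack below 0.052 m and x of can_top in the frame of rack above 0.155 m and value of joint keeper above 0.6 rad), for 0.2 s.
3. the keeper is down across the can (angle between can_mid's own z axis and vertical between 1.45 and 1.69 rad and y of can_mid in the frame of rack between 0.038 and 0.062 m and z of can_mid in the frame of rack below 0.052 m and x of can_top in the frame of rack above 0.155 m and value of joint keeper below 0.1 rad), for 0.2 s.
At the end, for the whole second after the job is handed in: The can lies at rest in the working lane, cap within 8 mm of the end stop, axis within 12 mm of the lane's, and the keeper strap is shut to within 0.1 rad (all of step 3 and linear speed of can below 0.02 m/s); the robot touches nothing.
It fails at once if the can was lifted (height (world z) of can_mid above 0.122 m or (angle between can_mid's own z axis and vertical above 0.7 rad and height (world z) of can_mid above 0.115 m) or (angle between can_mid's own z axis and vertical above 1.1 rad and height (world z) of can_mid above 0.097 m) or (angle between can_mid's own z axis and vertical above 1.4 rad and height (world z) of can_mid above 0.066 m) or (angle between can_mid's own z axis and vertical below 0.08 rad and height (world z) of can_mid above 0.1165 m)).
It fails at once if a bystander was disturbed (distance of stored_can_mid from where it was at the start of the episode above 0.015 m or distance of any of jar, can_a, can_b, tin, brush, block from where it was at the start of the episode above 0.02 m).
It fails at once if a standing bystander was tipped (angle between any of jar, can_a, can_b, tin's own z axis and vertical above 0.5 rad).
It also fails if it takes over 56 s, if anything falls off the work surface, if the arm or the gripper's body presses on something with over 40 N, if the wrist force passes 120 N, or if a joint passes its speed limit or range.

## Working session

There is one attempt and no reset: what is moved stays moved. The work goes in short steps, Python scripts to look and compute and a tool call to move; the robot and the scene stay as the last step left them, time stands still between calls to the robot, and variables do not carry over. Pictures are saved under pics/ and viewed, about 8 in all and at most 12, crops included, and the job is handed in when it is done.

Besides the shell and the picture viewer there is one more tool, called after "Request:" by a JSON object that holds its "name" and its "arguments". apply_moves: Moves the arm, as the interface text tells. Its arguments: {"type":"object","properties":{"targets":{"type":"array","items":{"type":"array"}},"hand":{"type":"number"},"squeeze":{"type":"number"}},"required":["targets"]}

```bash
mkdir -p pics; ls; cat > h.py <<'E'
import numpy as np,cv2
from cell import env
def save(p,n): cv2.imwrite('pics/'+n,p['image'][:,:,::-1])
def proj(p,X):
    X=np.atleast_2d(X); T=np.array(p['camera_from_world']); c=X@T[:3,:3].T+T[:3,3]; u=c@np.array(p['camera_matrix']).T; return u[:,:2]/u[:,2:]
def ray(p,uv,z):
    T=np.array(p['camera_from_world']);K=np.array(p['camera_matrix']);R=T[:3,:3];o=-R.T@T[:3,3]
    d=R.T@np.linalg.solve(K,[uv[0],uv[1],1.]); return o+d*(z-o[2])/d[2]
E
python3 - <<'E'
from h import *
o=env.get_obs();print(o['tool_pos'],o['tool_rot'],o['force'],o['grip_width'])
for n in ['scene','top']:
    p=env.read_camera(n);save(p,n+'0.png')
    T=np.array(p['camera_from_world']);print(n,-T[:3,:3].T@T[:3,3],T[:3,:3].round(2).tolist())
    for t in ['rack','can','keeper','jar','stored_can_mid','tin','block','can_a']:
        print(t,[(round(r['conf'],2),[int(x) for x in r['rect']]) for r in env.regions_of(p,t)[:4]])
E
```

```text
pics
[0.21222997 0.61378749 0.22146672] [-1.79891880e+02  7.76197360e-03  1.60934972e+02] [ 0.19266686 -0.67528305  0.25070863] 0.08707763198691076
scene [ 0.9781647  -0.43553866  1.13466483] [[0.72, 0.69, 0.0], [0.59, -0.6, -0.54], [-0.37, 0.39, -0.84]]
rack [(0.81, [281, 164, 423, 305])]
can [(0.82, [293, 214, 325, 268]), (0.79, [161, 268, 207, 316]), (0.69, [191, 332, 231, 379])]
keeper [(0.7, [352, 201, 408, 254])]
jar [(0.84, [333, 268, 350, 291])]
stored_can_mid [(0.92, [347, 199, 408, 255]), (0.71, [188, 333, 234, 378])]
tin [(0.71, [162, 266, 208, 317]), (0.65, [427, 116, 464, 163]), (0.57, [191, 334, 233, 379])]
block [(0.92, [370, 106, 403, 136])]
can_a [(0.82, [293, 214, 325, 268]), (0.79, [161, 268, 207, 316]), (0.69, [191, 332, 231, 379])]
top [0.25330209 0.02697558 1.36408025] [[0.04, -1.0, -0.0], [-0.98, -0.04, -0.21], [0.21, 0.01, -0.98]]
rack [(0.96, [263, 134, 367, 207]), (0.65, [349, 147, 362, 160])]
can [(0.67, [342, 162, 371, 195]), (0.64, [434, 208, 470, 232])]
keeper [(0.52, [268, 143, 325, 167])]
jar [(0.44, [348, 144, 360, 158])]
stored_can_mid [(0.65, [267, 144, 325, 165])]
tin [(0.56, [164, 147, 205, 182])]
block [(0.67, [184, 206, 209, 244]), (0.47, [164, 147, 206, 183])]
can_a [(0.67, [342, 162, 371, 195]), (0.64, [434, 208, 470, 232])]
```

```bash
python3 - <<'E'
import cv2,numpy as np
a=cv2.imread('pics/scene0.png');b=cv2.imread('pics/top0.png')
c=cv2.resize(a[150:315,265:440],(636,600),interpolation=cv2.INTER_CUBIC);cv2.imwrite('pics/c1.png',c)
c=cv2.resize(b[115:255,240:400],(685,600),interpolation=cv2.INTER_CUBIC);cv2.imwrite('pics/c2.png',c)
E
```

```text
(no output)
```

View pics/c1.png

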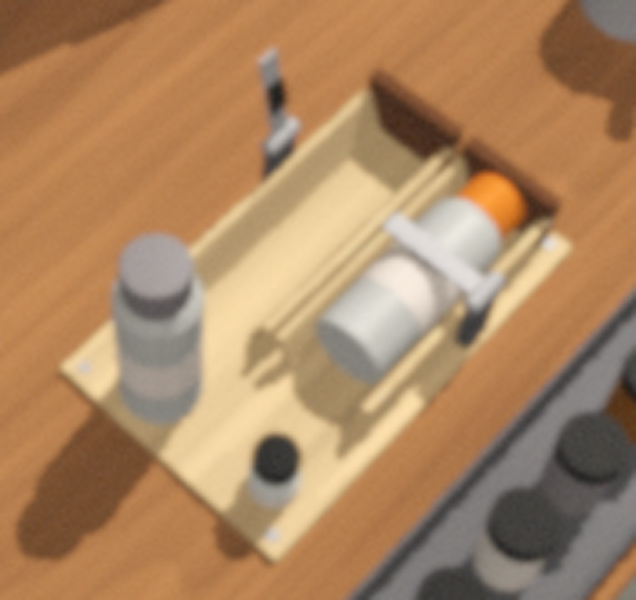

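View pics/c2.png

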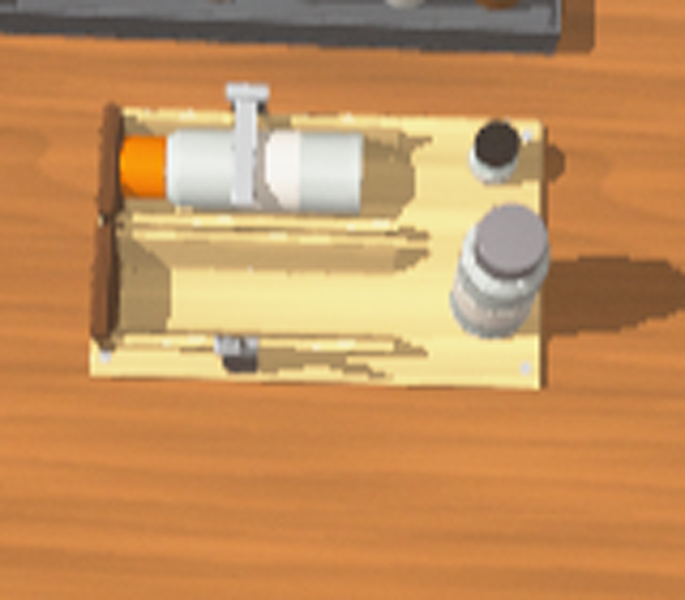

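View pics/scene0.png

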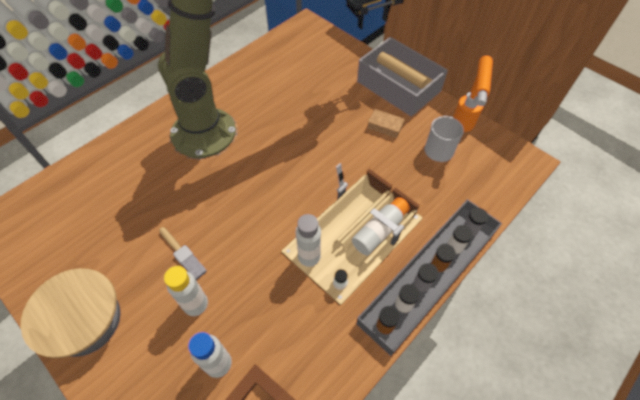

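Scene: the can stands at about (309,240), the rack mouth faces down-left, and the open strap is at (340,180). The jar stands at (341,281). In the top view the can's cap is at about (359,171) and the strap is seen end-on at (295,196). Next I'll fit the rack pose, can and strap.

```bash
cat >> h.py <<'E'
from scipy.optimize import least_squares
def rackT(q,P): 
    c,s=np.cos(q[2]),np.sin(q[2]);P=np.atleast_2d(P)
    return np.c_[q[0]+c*P[:,0]-s*P[:,1],q[1]+s*P[:,0]+c*P[:,1],P[:,2]]
E
python3 - <<'E'
from h import *
S=env.read_camera('scene');T=env.read_camera('top')
s=lambda u,v:(265+u*175/636,150+v*165/600)
t=lambda u,v:(240+u*160/685,115+v*140/600)
a,b=.185,.115
obs=[(S,[-a,b,.008],s(62,368)),(S,[-a,-b,.008],s(272,556)),(S,[a,-b,.008],s(570,240)),
(T,[a,b,.008],t(92,376)),(T,[-a,b,.008],t(541,387)),(T,[-a,-b,.008],t(541,120))]
f=lambda q:np.concatenate([(proj(c,rackT(q,P))[0]-uv) for c,P,uv in obs])
r=least_squares(f,[.55,.15,1.57]);q=r.x;print('rack',q,np.degrees(q[2]),r.fun.round(1))
np.save('rack.npy',q)
def inv(X): 
    c,s_=np.cos(q[2]),np.sin(q[2]);d=np.array(X)[:2]-q[:2];return [c*d[0]+s_*d[1],-s_*d[0]+c*d[1]]
# can: cap top centre z .203, from both
for c,uv in[(S,s(155,262)),(T,t(512,240))]:
    X=ray(c,uv,.203);print('cap',X,inv(X))
# outline of the body region vs model
for c in (S,T):
    for name in('can',):
        for g in env.regions_of(c,name)[:3]:
            ys,xs=np.nonzero(g['region']);print(g['conf'],g['rect'],xs.mean(),ys.mean())
print('model stand',rackT(q,[[-.135,.05,.008]]), proj(S,rackT(q,[[-.135,.05,.1055]])),proj(T,rackT(q,[[-.135,.05,.1055]])))
# keeper tip
for ang in np.arange(1.5,1.96,.1):
    P=rackT(q,[[.06,.104-.094*np.cos(ang),.081+.094*np.sin(ang)]]);print(round(ang,2),proj(S,P)[0].round(1),proj(T,P)[0].round(1))
print('tip obs S',s(268,52)); H=rackT(q,[[.06,.104,.081]]);print('hinge',H,proj(S,H),proj(T,H))
print('jar',inv(ray(S,s(275,450),.068)))
E
```

```text
rack [0.6366452  0.06190497 1.59064266] 91.13711107071208 [-1.4 -0.4  0.8  1.  -0.2  0.5 -1.1  0.3 -0.2  0.  -0.4 -0.1]
cap [ 0.59454608 -0.07890773  0.203     ] [np.float64(-0.13994950434643832), np.float64(0.044885255925710466)]
cap [ 0.59189798 -0.08167282  0.203     ] [np.float64(-0.1426615005654002), np.float64(0.047587707980030945)]
0.91 [162.8, 266.4, 209.2, 316.6] 185.20087019579407 290.5562001450326
0.8 [189.2, 330.9, 234.0, 379.8] 208.8034807831762 354.38071065989845
0.65 [295.9, 215.7, 324.3, 268.4] 308.09412780656305 240.17012089810018
0.98 [343.8, 165.5, 370.5, 196.5] 356.63279857397504 178.53654188948306
0.68 [448.1, 156.2, 484.8, 188.9] 466.47651933701655 171.48480662983425
0.58 [433.8, 206.9, 471.0, 233.4] 451.6521739130435 220.1
model stand [[ 0.58933412 -0.0740607   0.008     ]] [[308.32502266 237.59252047]] [[354.30790124 179.87307527]]
1.5 [344.3 169.5] [293.1 187.7]
1.6 [341.7 167.6] [293.  190.6]
1.7 [339.2 165.9] [292.9 193.6]
1.8 [336.7 164.4] [292.9 196.6]
1.9 [334.2 163.2] [292.8 199.7]
tip obs S (338.74213836477986, 164.3)
hinge [[0.53147498 0.11982927 0.081     ]] [[340.96583775 187.09014253]] [[294.90311633 196.25388919]]
jar [np.float64(-0.14063209216594091), np.float64(-0.07255733105306464)]
```

Request:
{"name": "apply_moves", "arguments": {"targets": [[[20,-20,30],[0,0,-0.1]],[[60,-60,70],[0,0,-0.2]],[[95,-95,90],[0,0,-0.3]],[[130,-130,90],[0,0,-0.4]],[[165,-165,90],[0,0,-0.5]],[[200,-200,90],[0,0,-0.6]],[[235,-235,90],[0,0,-0.7]],[[270,-275,90],[0,0,-0.8]]], "hand": 25}}

```text
time_s: 1.9
tool_pos: [0.4691, 0.3539, 0.3129]
tool_rot: [179.9, -0.0, 114.9]
force: [0.0, 0.8, -0.5]
grip_width: 0.0314
```

```bash
python3 - <<'E'
from h import *
S=env.read_camera('scene')
print([(n,ray(S,uv,.1).round(3)) for n,uv in [('a',(185,290)),('b',(209,355))]])
o=env.get_obs();print(o['time_s'],o['tool_pos'],o['tool_rot'],o['qpos'])
E
```

```text
[('a', array([ 0.469, -0.391,  0.1  ])), ('b', array([ 0.637, -0.447,  0.1  ]))]
1.95 [0.47666659 0.34397349 0.31309235] [179.81999826   0.40383793 113.84070758] [-50.60688129   9.01808722  13.70132135  84.60465211  -1.69647453
  86.54849549 -13.12790929]
```

Request:
{"name": "apply_moves", "arguments": {"targets": [[[10,-40,0],[0,0,-0.06]],[[22,-85,0],[0,0,-0.12]],[[34,-130,0],[0,0,-0.18]],[[46,-175,0],[0,0,-0.24]],[[58,-220,0],[0,0,-0.3]],[[70,-265,0],[0,0,-0.36]],[[82,-310,0],[0,0,-0.42]],[[92,-355,0],[0,0,-0.42]]]}}

```text
time_s: 2.75
tool_pos: [0.5601, -0.0011, 0.3129]
tool_rot: [179.9, -0.0, 91.0]
force: [0.1, 0.8, -0.4]
grip_width: 0.0246
```

Request:
{"name": "apply_moves", "arguments": {"targets": [[[6,-40,0],[0,0,0]],[[12,-85,0],[0,0,0]],[[18,-130,0],[0,0,0]],[[18,-150,-20],[0,0,0]],[[18,-150,-60],[0,0,0]],[[18,-150,-100],[0,0,0]],[[18,-150,-130],[0,0,0]],[[18,-150,-130],[0,0,0]]]}}

```text
time_s: 3.55
tool_pos: [0.5748, -0.1483, 0.1781]
tool_rot: [-179.5, -0.1, 91.1]
force: [-0.2, 1.5, 0.2]
grip_width: 0.025
```

```bash
python3 - <<'E'
from h import *
T=env.read_camera('top');S=env.read_camera('scene')
o=env.get_obs();print(o['time_s'],o['tool_pos'],o['tool_rot'],o['force'])
a=cv2.resize(S['image'][150:300,200:400],(600,450));b=cv2.resize(T['image'][130:250,260:420],(600,450))
cv2.imwrite('pics/c3.png',cv2.resize(np.hstack([a,b]),(800,300))[:,:,::-1])
E
```

```text
3.65 [ 0.57802526 -0.14939961  0.18320556] [1.79994835e+02 1.33953049e-02 9.10560285e+01] [ 0.6746262  -0.8836615   2.24418409]
```

View pics/c3.png

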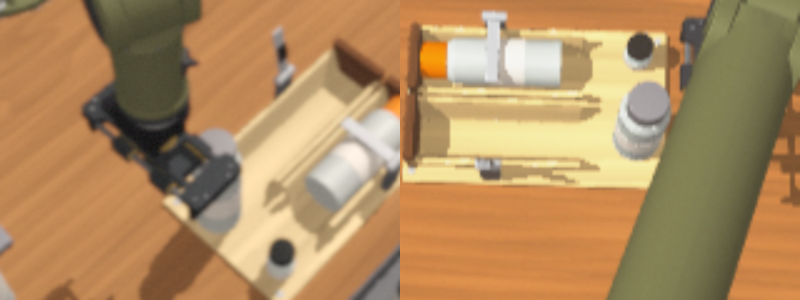

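The can is still upright, with the gripper behind it. I'll line up on the can's axis, lower, then push.

Request:
{"name": "apply_moves", "arguments": {"targets": [[[8,0,0],[0,0,0]],[[15,0,-15],[0,0,0]],[[15,0,-33],[0,0,0]],[[15,0,-33],[0,0,0]],[[15,8,-33],[0,0,0]],[[15,16,-33],[0,0,0]],[[15,22,-33],[0,0,0]],[[15,26,-33],[0,0,0]]]}}

```text
time_s: 4.45
tool_pos: [0.5933, -0.1222, 0.1503]
tool_rot: [179.9, -0.0, 91.1]
force: [0.1, 0.9, 0.3]
grip_width: 0.0251
```

Request:
{"name": "apply_moves", "arguments": {"targets": [[[0,5,0],[0,0,0]],[[0,10,0],[0,0,0]],[[0,16,0],[0,0,0]],[[0,22,0],[0,0,0]],[[0,28,0],[0,0,0]]]}}

```text
time_s: 4.95
tool_pos: [0.5928, -0.095, 0.1496]
tool_rot: [180.0, -0.0, 91.0]
force: [0.6, 0.3, 0.9]
grip_width: 0.0249
```

```bash
python3 - <<'E'
from h import *
S=env.read_camera('scene')
o=env.get_obs();print(o['time_s'],o['tool_pos'],o['tool_rot'],o['force'])
cv2.imwrite('pics/c4.png',cv2.resize(S['image'][150:300,200:400],(600,450))[:,:,::-1])
E
```

```text
5.0 [ 0.59289167 -0.09339364  0.14945273] [-1.79993115e+02 -6.59609614e-02  9.11208397e+01] [-0.40399902  0.43375776  0.27144559]
```

View pics/c4.png

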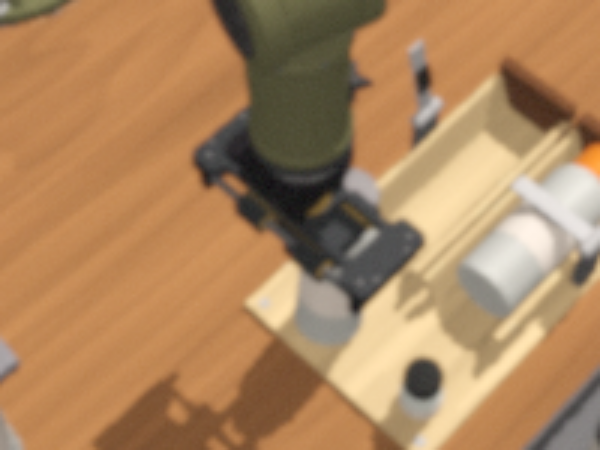

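The can is tilting: the cap shows ahead of the gripper at (355,185) while the base stays put at (325,325). I'll keep pushing.

Request:
{"name": "apply_moves", "arguments": {"targets": [[[0,7,0],[0,0,0]],[[0,14,0],[0,0,0]],[[0,21,0],[0,0,0]],[[0,28,0],[0,0,0]],[[0,34,0],[0,0,0]],[[0,34,0],[0,0,0]],[[0,34,0],[0,0,0]],[[0,34,0],[0,0,0]]]}}

```text
time_s: 5.8
tool_pos: [0.5927, -0.062, 0.1496]
tool_rot: [180.0, 0.0, 91.0]
force: [0.6, -0.1, -0.2]
grip_width: 0.0248
```

```bash
python3 - <<'E'
from h import *
S=env.read_camera('scene')
o=env.get_obs();print(o['time_s'],o['tool_pos'],o['tool_rot'],o['force'])
cv2.imwrite('pics/c5.png',cv2.resize(S['image'][150:300,200:400],(600,450))[:,:,::-1])
E
```

```text
5.85 [ 0.59272679 -0.06210592  0.14960785] [1.79993088e+02 1.66900370e-02 9.09879521e+01] [ 0.8078245  -0.11006632  0.16850036]
```

View pics/c5.png

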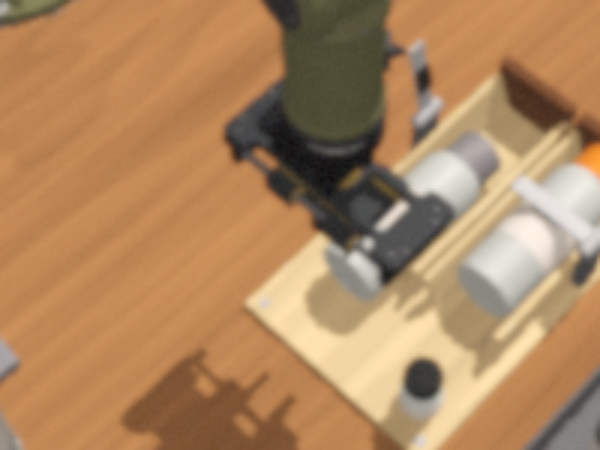

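The can now lies in the lane, with its base at about (355,270) and cap at (475,155). Next I'll back off and lower behind the base.

Request:
{"name": "apply_moves", "arguments": {"targets": [[[0,-25,0],[0,0,0]],[[-2,-55,0],[0,0,0]],[[-4,-60,-30],[0,0,0]],[[-4,-60,-70],[0,0,0]],[[-4,-60,-105],[0,0,0]],[[-4,-60,-118],[0,0,0]],[[-4,-60,-118],[0,0,0]]], "hand": 5}}

```text
time_s: 6.55
tool_pos: [0.5872, -0.1216, 0.0298]
tool_rot: [-179.8, 0.0, 91.0]
force: [-0.2, 0.6, 0.1]
grip_width: 0.0053
```

```bash
python3 - <<'E'
from h import *
S=env.read_camera('scene');q=np.load('rack.npy')
o=env.get_obs();print(o['time_s'],o['tool_pos'],o['force'])
P=[[.163,.05,.041],[-.032,.05,.041],[.087,.05,.041],[-.108,.05,.041]]
uv=proj(S,rackT(q,P));im=S['image'].copy()
im=cv2.resize(im[150:300,200:400],(800,600),interpolation=cv2.INTER_CUBIC)
for u,v in uv: cv2.circle(im,(int((u-200)*4),int((v-150)*4)),4,(255,0,0),1)
cv2.imwrite('pics/c6.png',im[:,:,::-1])
E
```

```text
6.6 [ 0.588774   -0.12185929  0.03170209] [0.39230929 0.73287314 0.42120245]
```

View pics/c6.png

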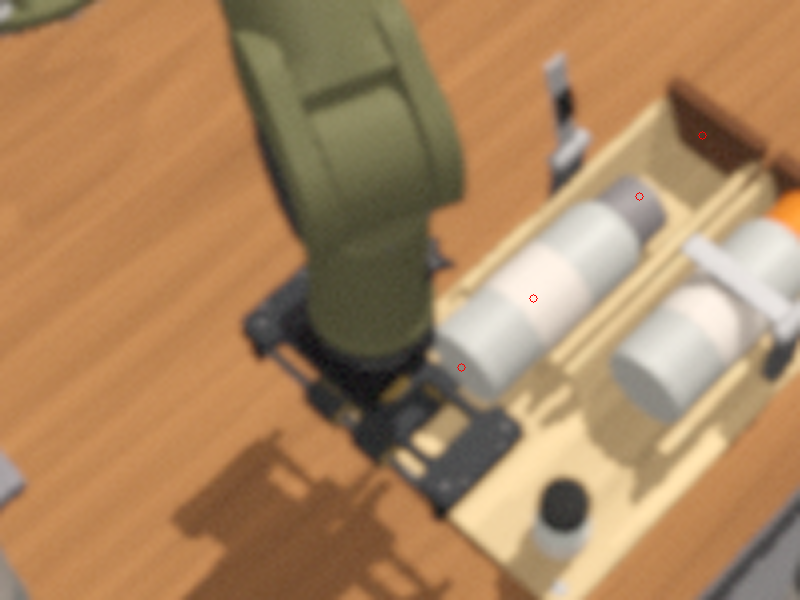

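The can lies in the lane with its cap about 75 mm short of the stop. Now I'll push the base.

Request:
{"name": "apply_moves", "arguments": {"targets": [[[0,20,0],[0,0,0]],[[0,40,0],[0,0,0]],[[0,55,0],[0,0,0]],[[-1,63,0],[0,0,0]],[[-1,71,0],[0,0,0]],[[-1,79,0],[0,0,0]],[[-1,87,0],[0,0,0]],[[-1,95,0],[0,0,0]]]}}

```text
time_s: 7.4
tool_pos: [0.5885, -0.0274, 0.0322]
tool_rot: [179.9, 0.1, 90.9]
force: [2.7, -3.8, 3.6]
grip_width: 0.005
```

Request:
{"name": "apply_moves", "arguments": {"targets": [[[0,7,0],[0,0,0]],[[0,14,0],[0,0,0]],[[0,20,0],[0,0,0]],[[0,26,0],[0,0,0]],[[0,31,0],[0,0,0]],[[0,34,0],[0,0,0]],[[0,36,0],[0,0,0]]]}}

```text
time_s: 8.1
tool_pos: [0.5877, 0.0096, 0.0316]
tool_rot: [-180.0, 0.0, 91.0]
force: [0.3, -5.2, 3.7]
grip_width: 0.0049
```

Request:
{"name": "apply_moves", "arguments": {"targets": [[[0,2,0],[0,0,0]],[[0,4,0],[0,0,0]],[[0,5,0],[0,0,0]]]}}

```text
time_s: 8.4
tool_pos: [0.5876, 0.0143, 0.0315]
tool_rot: [-180.0, 0.0, 91.0]
force: [1.7, -5.7, 4.6]
grip_width: 0.0054
```

Request:
{"name": "apply_moves", "arguments": {"targets": [[[0,1,0],[0,0,0]],[[0,2,0],[0,0,0]],[[0,3,0],[0,0,0]]]}}

```text
time_s: 8.7
tool_pos: [0.5876, 0.0171, 0.0316]
tool_rot: [-180.0, 0.0, 91.0]
force: [1.2, -5.9, 4.0]
grip_width: 0.0049
```

Request:
{"name": "apply_moves", "arguments": {"targets": [[[0,1,0],[0,0,0]],[[0,2,0],[0,0,0]],[[0,2,0],[0,0,0]]]}}

```text
time_s: 9.0
tool_pos: [0.5876, 0.0194, 0.0315]
tool_rot: [-180.0, 0.0, 91.0]
force: [1.2, -4.4, 2.9]
grip_width: 0.0049
```

```bash
python3 - <<'E'
from h import *
S=env.read_camera('scene')
o=env.get_obs();print(o['time_s'],o['tool_pos'],o['force'])
cv2.imwrite('pics/c7.png',cv2.resize(S['image'][150:270,290:430],(700,600),interpolation=cv2.INTER_CUBIC)[:,:,::-1])
E
```

```text
9.05 [0.58752301 0.01939385 0.03142932] [ 0.32000014 -4.53281058  3.22178275]
```

View pics/c7.png

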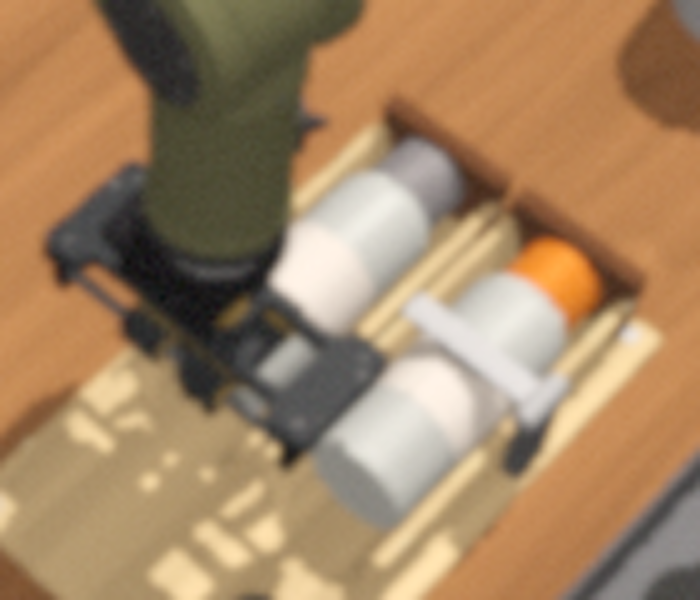

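Request:
{"name": "apply_moves", "arguments": {"targets": [[[0,1,0],[0,0,0]],[[0,2,0],[0,0,0]],[[0,2,0],[0,0,0]]]}}

```text
time_s: 9.35
tool_pos: [0.5876, 0.0194, 0.0315]
tool_rot: [-180.0, 0.1, 91.0]
force: [0.1, -7.8, 3.6]
grip_width: 0.0048
```

Request:
{"name": "apply_moves", "arguments": {"targets": [[[0,1,0],[0,0,0]],[[0,2,0],[0,0,0]],[[0,2,0],[0,0,0]]]}}

```text
time_s: 9.65
tool_pos: [0.5875, 0.0194, 0.0315]
tool_rot: [-180.0, 0.3, 90.9]
force: [0.8, -11.8, 3.1]
grip_width: 0.0049
```

The can is home: the tool stalled at y = 0.0194, as predicted, with force rising. Next I'll back off and go to the outer side of the strap.

Request:
{"name": "apply_moves", "arguments": {"targets": [[[0,-10,0],[0,0,0]],[[0,-30,0],[0,0,0]],[[0,-50,20],[0,0,0]],[[0,-50,65],[0,0,0]],[[0,-50,110],[0,0,0]],[[0,-50,155],[0,0,0]],[[0,-50,200],[0,0,0]],[[0,-50,232],[0,0,0]]], "hand": 0}}

```text
time_s: 10.45
tool_pos: [0.5875, -0.0241, 0.2659]
tool_rot: [180.0, -0.2, 91.2]
force: [1.4, 0.6, -0.7]
grip_width: 0.0003
```

Request:
{"name": "apply_moves", "arguments": {"targets": [[[-35,30,0],[0,0,0]],[[-65,65,0],[0,0,0]],[[-95,100,0],[0,0,0]],[[-110,135,0],[0,0,0]],[[-112,148,0],[0,0,0]],[[-112,148,0],[0,0,0]]]}}

```text
time_s: 11.05
tool_pos: [0.4741, 0.1249, 0.2629]
tool_rot: [-179.9, -0.0, 91.4]
force: [1.0, 0.1, -0.4]
grip_width: 0.0006
```

```bash
python3 - <<'E'
from h import *
S=env.read_camera('scene');q=np.load('rack.npy')
o=env.get_obs();print(o['time_s'],o['tool_pos'],o['tool_rot'],o['force'],o['grip_width'])
im=cv2.resize(S['image'][120:270,290:430],(560,600),interpolation=cv2.INTER_CUBIC)
for t in(1.55,1.75,1.85):
    u,v=proj(S,rackT(q,[[.06,.104-.094*np.cos(t),.081+.094*np.sin(t)]]))[0];cv2.circle(im,(int((u-290)*4),int((v-120)*4)),3,(255,0,0),1)
cv2.imwrite('pics/c8.png',im[:,:,::-1])
E
```

```text
11.1 [0.47514772 0.12229738 0.26300733] [-1.79914224e+02  2.99239467e-02  9.11962969e+01] [-0.07908045 -0.64643055 -0.26274264] 0.0006708546985989026
```

View pics/c8.png

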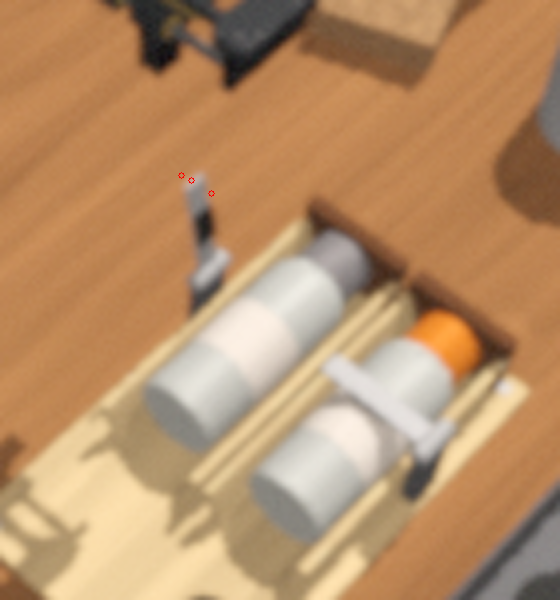

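The strap stands at about 1.7 rad (tip at pixel (195,180)), and the can's cap is against the stop. I'll descend outside the strap and sweep it over along its arc.

Request:
{"name": "apply_moves", "arguments": {"targets": [[[0,-2,-45],[0,0,0]],[[0,-2,-90],[0,0,0]],[[0,-2,-115],[0,0,0]],[[0,-2,-122],[0,0,0]],[[0,-2,-122],[0,0,0]],[[15,-2,-122],[0,0,0]],[[25,-2,-122],[0,0,0]],[[31,-2,-122],[0,0,0]]]}}

```text
time_s: 11.9
tool_pos: [0.5085, 0.1194, 0.1433]
tool_rot: [179.9, -0.0, 91.0]
force: [-0.6, -0.3, 2.1]
grip_width: 0.0006
```

Request:
{"name": "apply_moves", "arguments": {"targets": [[[8,0,0],[0,0,0]],[[16,0,-1],[0,0,0]],[[24,0,-2],[0,0,0]],[[33,0,-5],[0,0,0]],[[41,0,-8],[0,0,0]],[[48,0,-13],[0,0,0]],[[55,0,-20],[0,0,0]],[[60,0,-27],[0,0,0]]]}}

```text
time_s: 12.7
tool_pos: [0.5679, 0.1194, 0.1141]
tool_rot: [179.9, 0.0, 91.0]
force: [-0.5, -0.4, 2.8]
grip_width: 0.0002
```

Request:
{"name": "apply_moves", "arguments": {"targets": [[[3,0,-8],[0,0,0]],[[5,0,-14],[0,0,0]],[[7,0,-20],[0,0,0]],[[8,0,-26],[0,0,0]],[[9,0,-30],[0,0,0]],[[9,0,-32],[0,0,0]],[[9,0,-33],[0,0,0]],[[9,0,-33],[0,0,0]]]}}

```text
time_s: 13.5
tool_pos: [0.5755, 0.1193, 0.0833]
tool_rot: [-180.0, -0.0, 91.0]
force: [-3.7, -1.4, 12.3]
grip_width: 0.0002
```

Request:
{"name": "apply_moves", "arguments": {"targets": [[[0,0,-1],[0,0,0]],[[0,0,-2],[0,0,0]],[[0,0,-3],[0,0,0]],[[0,0,-3],[0,0,0]]]}}

```text
time_s: 13.9
tool_pos: [0.5756, 0.1193, 0.0829]
tool_rot: [-180.0, -0.1, 91.0]
force: [-9.7, -2.7, 27.3]
grip_width: 0.0005
```

The strap is on its limit: z stalled at 0.083 with force rising. Retreat upward and check.

Request:
{"name": "apply_moves", "arguments": {"targets": [[[0,0,10],[0,0,0]],[[-5,0,40],[0,0,0]],[[-25,0,80],[0,0,0]],[[-55,20,120],[0,0,0]],[[-90,55,140],[0,0,0]],[[-110,95,140],[0,0,0]],[[-110,140,140],[0,0,0]],[[-110,140,140],[0,0,0]]]}}

```text
time_s: 14.7
tool_pos: [0.4623, 0.2672, 0.2181]
tool_rot: [-179.9, -0.2, 91.7]
force: [-0.3, -0.8, -0.4]
grip_width: 0.0006
```

```bash
python3 - <<'E'
from h import *
S=env.read_camera('scene');q=np.load('rack.npy')
o=env.get_obs();print(o['time_s'],o['tool_pos'],o['force'])
im=cv2.resize(S['image'][120:270,290:430],(560,600),interpolation=cv2.INTER_CUBIC)
for P in([.06,.01,.083],[.163,.05,.041],[-.032,.05,.074]):
    u,v=proj(S,rackT(q,[P]))[0];cv2.circle(im,(int((u-290)*4),int((v-120)*4)),3,(255,0,0),1)
cv2.imwrite('pics/c9.png',im[:,:,::-1])
E
```

```text
14.75 [0.46366429 0.26296686 0.21777822] [ 0.43716657 -1.39438246  0.16492412]
```

View pics/c9.png

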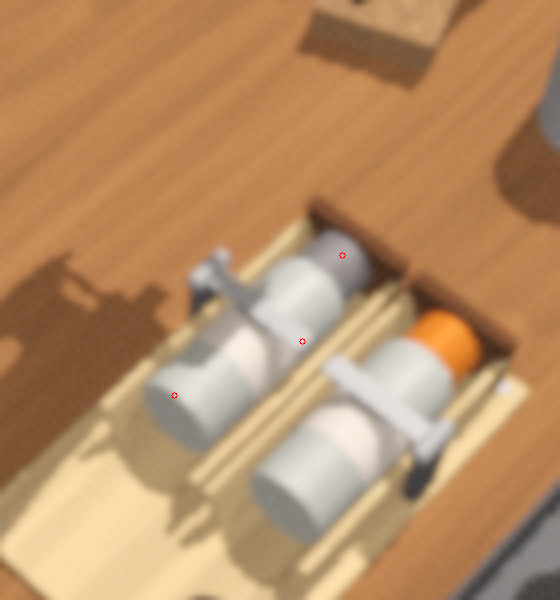

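The strap lies across the can, parallel to the fixed one, with its tip at the predicted shut spot (302,341). The cap is against the stop and the robot is clear.

```bash
python3 -c "
from cell import env
print(env.sign_off())"
```

```text
the job is handed in; nothing more can be done
None
```

I tipped the can into the lane, pushed its base until the cap reached the stop, then swept the keeper strap down across it. The job was handed in at about 14.8 s. No verdict came back, so these are my own checks:

- **Can home:** the tool stalled at y = 0.0194 m, the position I had predicted for home, and the force rose to about 12 N. In the last picture the cap is at the stop.
- **Strap shut:** the tool stalled at z = 0.083 m, the stated height of the shut strap's top, with about 27 N of vertical force. In the picture the tip is at the predicted shut position, parallel to the fixed strap.
- **Robot clear:** the gripper had backed away and read almost no force before I handed in.
- **Other items:** the stored can looks unmoved in the last picture. I never planned contact with the other things, but I did not measure them again at the end.

No check failed. The rack pose I worked from left up to about 1.4 pixels of error in the picture fit.

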